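# Seat the tube carousel on its keyed drive

## Task

Set up the tube reader for the slim blood tubes: lift the ten-place carousel (ten small holes, not the six-place one) out of the storage rack and push its shaft into the hub of the white drive unit, turning it until the key slips into the keyway. Keep pushing against the ejector spring until the collar is fully home on the hub, and finish still gripping the carousel and holding it down there, ready for the clamp screw to be tightened. Leave the other carousel and the things around where they are.

Things in the scene. Friction and masses are not known exactly. Their poses are not given: they have to be found in the camera images.
- carousel_ten: The carousel to mount, 0.24 to 0.4 kg, 156 mm tall, shaft down. Two white plates 112 mm across, 47 to 52 and 92 to 96 mm above the tip, the upper with ten 15 mm holes; a small pointed nose on the plates' rim (to 63 mm from the axis) is above the key. Origin: tip of the shaft, on its axis; z up the shaft, key and nose to -x. Collar 48 mm across, 40 to 47 mm above the tip, rests on a cup of the rack
- shaft_tip (a point): Same point and axes as carousel_ten. The steel shaft is 22 mm in diameter and 40 mm long, its nose tapered over 6 mm to 14 mm at the tip. The key stands on its -x side: 6 mm wide, reaching 16.5 mm from the axis, 12 to 37 mm above the tip, lower end tapered over 3 mm. In the rack the tip is 10 mm above the bench and the key faces the robot (-x of the world) within 45 degrees
- grip_bar (a point): Point on the carousel's axis inside the black grip bar, 140 mm above the shaft tip, same axes as the carousel. The bar lies along x: 46 mm long, 16 mm thick (y; the fingers close across it), 122 to 156 mm above the tip
- carousel_six: The other carousel, with six large holes of 27 mm in the upper plate, otherwise the same size, shaft, key and grip (origin: shaft tip). It stands in the other cup of the rack and stays there
- rack: Aluminium rack plate 276 x 116 x 8 mm, fixed to the bench, with two grey cups along its x axis, 75 mm either side of the centre: 54 mm outside, 38 mm inside, rims 50 mm above the bench. Each holds a carousel by its collar; lift 45 mm to clear the cup. Which carousel stands in which cup varies. Origin: centre of the plate's underside
- drive: Drive unit, fixed to the bench: white box 130 x 130 x 58 mm, display and keys on its front (-x) side, an aluminium hub 54 mm across standing out of its top to 78 mm above the bench. Origin: centre of its underside. The gearbox holds the hub at some angle; it gives way only to more than 0.5 N m
- hub_face (a point): Centre of the hub's top face, turns with the hub; z up along the bore. Round bore 24.4 mm wide with a keyway on its -x side, 8.2 mm wide, reaching 17.8 mm from the axis, facing the robot within 45 degrees. The shaft fits when the carousel's x lies along this x within about 5 degrees; else the key stops on the face with the tip 12 to 14 mm deep. Fully home: collar on this face, tip 40 mm below it
- ejector (a joint): Spring ejector at the bottom of the bore, m pressed down: 0 free, its top 32 mm below the hub's face; 0.008 with the carousel fully home; travel 0.010. It pushes back with 5 N at 0 and 12 N at 0.008, more than the carousel's weight, so the carousel rises 8 mm when it is not held down
- label_roll: Roll of blank white labels, 82 mm across, 40 mm high, behind between rack and drive; stays where it is
- pen_white: White pen, 145 mm long, at the front edge; stays where it is
- felt_pen: Green and white felt pen, 135 mm long, at the front edge before the rack; stays where it is
- notebook: Purple ring notebook 148 x 109 x 14 mm on the left; stays where it is
- ink_pad: Blue ink pad tin 75 x 112 x 18 mm on the left; stays where it is
- stamp: Wooden rubber stamp, 78 mm tall, standing on the left; stays where it is
Mind the look-alikes: they are no part of the job. What is shaped like the carousel_ten but red is not meant.

How it is judged:
On the way, in this order (a step that is already met when the one before it is completed fails the run):
1. the ten-place carousel is lifted clear of the rack in the fingers (height (world z) of shaft_tip above 0.055 m and contact force between the fingers and carousel_ten above 1 N), for 0.2 s.
2. the nose of its shaft is in the hub's bore (z of shaft_tip in the frame of hub_face below -0.004 m and horizontal distance between shaft_tip and hub_face below 0.006 m), for 0.05 s.
3. the key has slipped into the keyway (z of shaft_tip in the frame of hub_face below -0.02 m and horizontal distance between shaft_tip and hub_face below 0.004 m and angle between the x axis of shaft_tip and the x axis of hub_face, either way round below 0.25 rad), for 0.1 s.
At the end, for the whole second after the job is handed in: The ten-place carousel is in the hub with its key in the keyway (turned within 0.25 rad of it), its collar within 2 mm of the hub's face, upright, the ejector pressed in more than 5 mm, and the fingers still hold it there (more than 2 N), at rest (z of shaft_tip in the frame of hub_face below -0.038 m and horizontal distance between shaft_tip and hub_face below 0.003 m and angle between the x axis of shaft_tip and the x axis of hub_face, either way round below 0.25 rad and angle between shaft_tip's own z axis and vertical below 0.06 rad and value of joint ejector above 0.005 m and contact force between the fingers and carousel_ten above 2 N and linear speed of carousel_ten below 0.03 m/s); the arm keeps its last pose, push and grip.
It fails at once if the six-place carousel is moved by more than 25 mm (distance of carousel_six from where it was at the start of the episode above 0.025 m).
It fails at once if one of the things around is moved by more than 25 mm (distance of any of label_roll, pen_white, felt_pen, notebook, ink_pad, stamp from where it was at the start of the episode above 0.025 m).
It also fails if it takes over 48 s, if anything falls off the work surface, if the arm or the gripper's body presses on something with over 40 N, if the wrist force passes 120 N, or if a joint passes its speed limit or range.

## Robot

A 6-joint arm with a two-finger parallel gripper is mounted at the origin on a cart in front of the work surface, level with it; the furniture and walls round the work are solid. World frame = base frame: x ahead of the robot, y to its left, z up, the work surface at z = 0. Lengths are in m, angles in rad, forces in N, time in s.
With the tool pointing down it reaches from about 0.375 to 0.9 m from the base axis. Payload 3.1 kg.
Tool frame: the origin (TCP) lies midway between the tips of the shut fingers; the grasp point (between the pads) lies 19 mm behind it (manip.tcp_to_grasp is the distance from the TCP to the grasp point, in m); z points along the fingers, y is the line along which they close (so a half turn about z gives the same grasp; the last joint's range is limited). The gripper opens to 85 mm and grips with 20 to 120 N. Pads are 22 mm wide; open, the fingers measure 114 mm over their backs; the gripper's body (76 mm by 85 mm) begins 54 mm behind the grasp point. The pads swing forward as they close: fully open they stand 13 mm farther back than shut.
Start: joints at [-1.47, 0.527, 1.433, -0, 1.181, -0.178], TCP at [0.173, -0.601, 0.231] pointing down, gripper open.
Joint ranges: [-3.08, 3.08], [-0.75, 2.2], [0.22, 2.44], [-1.43, 4.57], [0, 2.65], [-2.85, 2.85]. Speed limits (rad/s): [2.79, 2.79, 3.14, 3.14, 3.14, 3.14].

## Interface

Orientations are given as a unit quaternion [x, y, z, w].
In Python, from station import manip gives the robot as it stands. The module is installed in compiled form; this text tells all that it offers.
- The arm moves only by the shell command python3 -m crank 'ROWS' [OPENING] [FORCE]. ROWS is JSON, a list of rows, each a list of 2 entries, a list of its own where there are three numbers: the shift along the tool's x, y, z in cm, then the turn about the tool's z in degrees. In form: [[[x, y, z], spin], ...]. A call has 1 to 10 rows; each row is the pose to reach, as a shift and turn from the pose commanded when the call began, along the tool's axes at that moment; what a row does not reach only later rows make up. A row lasts 1/10 s, in which the tool goes at most 50 mm and 8.59 degrees, less where a joint would pass 70% of its speed; a pose out of reach is approached as far as the arm can. A call with a gripper value outside its range is refused whole. OPENING is the finger opening in cm, from 0 to 8.54, set as the call begins (- or left out, the last holds). The fingers move at their own pace and stop on an object; FORCE is the grip in N (left out, the last holds). Time passes only in rows, so rows that repeat a pose let the fingers close. It gives the time, the measured TCP pose, the force and the opening at its end, in the units of the state.
- manip.sense(): the state, without advancing time (a new reading comes with each control period).
- manip.snapshot(name): name is "scene" or "top"; returns the picture (384x512x3 uint8, red, green, blue); there is no depth.
- manip.camera_params(name): a dict with "fx", "fy", "cx", "cy" (pixels), "pose" (4x4, takes a point from camera to world coordinates). Camera axes: x right, y up, looking along -z (the intrinsics and any distortion apply to the point x, -y, -z); pixel columns grow to the right and rows downward; lengths in m; the calibration is good to about 2 mm. A picture is of the moment at which its call begins. camera_params takes no time and is no camera call.
- manip.sign_off(): hands the job in, once; it reports no verdict.
The state is a dict: "t": time; "q": joint angles; "qd": joint speeds; "tau": joint torques, N m; "tcp_pos": TCP position; "tool_rot": TCP orientation; "force": force on the tool from outside, world axes, zero at the start; "ft_torque": the same for the moment, N m; "finger_gap": opening from 0.0 (shut) to 1.0 (fully open).
Only numpy, scipy, OpenCV 4.12 (cv2) and the standard library are available. Lean on these libraries where they do the work, as an engineer would, in place of code of your own. Each camera call takes 0.05 s, during which the arm holds its last target. There are 200 camera calls.

## Working session

There is one attempt and no reset: what is moved stays moved. The work goes in short steps, Python scripts to look and compute and a shell command to move; the robot and the scene stay as the last step left them, time stands still between calls to the robot, and variables do not carry over. Pictures are saved under pics/ and viewed, on a budget of 10 in all, crops included, one or two more only if the job needs it, and the job is handed in when it is done.

```bash
mkdir -p pics
python3 - <<'E'
from station import manip
import cv2,numpy as np
print(manip.sense(), manip.tcp_to_grasp)
ims=[]
for n in("scene","top"):
    p=manip.camera_params(n);print(n,{k:np.round(v,4).tolist() if k=="pose" else v for k,v in p.items()})
    im=manip.snapshot(n);cv2.imwrite(f"pics/{n}0.png",im[...,::-1])
E
```

```text
{'t': 0.0, 'q': array([-1.46956289e+00,  5.28483801e-01,  1.43394516e+00,  2.01185455e-05,
        1.18138961e+00, -1.78490069e-01]), 'qd': array([-0.00048825,  0.0004074 ,  0.00041268, -0.00211997, -0.00013206,
        0.00098569]), 'tau': array([-1.68073671e-03, -4.42357886e+01, -1.78029066e+01, -3.39102062e-04,
        8.68867995e-03, -7.35265502e-06]), 'tcp_pos': array([ 0.17252027, -0.59995174,  0.23030916]), 'tool_rot': array([ 9.90235198e-01,  1.39402342e-01,  5.22758770e-05, -1.11176572e-03]), 'force': array([0.77698608, 0.30201416, 0.13285845]), 'ft_torque': array([ 0.02853062, -0.06638022, -0.0026151 ]), 'finger_gap': 0.9982067775179926} 0.0187
scene {'fx': 376.9586602113535, 'fy': 376.9586602113535, 'cx': 257.748971406258, 'cy': 192.0956231534572, 'pose': [[-0.4685, 0.5936, -0.6543, -0.0763], [-0.8833, -0.3263, 0.3365, 0.3736], [-0.0138, 0.7356, 0.6772, 0.7841], [0.0, 0.0, 0.0, 1.0]]}
top {'fx': 387.0747611713112, 'fy': 387.0747611713112, 'cx': 252.70700984233093, 'cy': 190.4244639233001, 'pose': [[-0.0083, 0.9832, -0.1822, 0.3379], [-0.9996, -0.0035, 0.0266, 0.0721], [0.0255, 0.1824, 0.9829, 1.2708], [0.0, 0.0, 0.0, 1.0]]}
```

View pics/scene0.png

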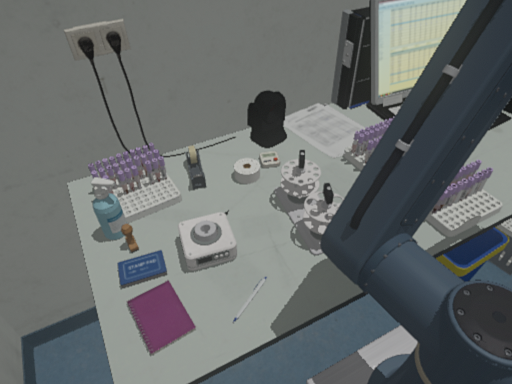

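View pics/top0.png

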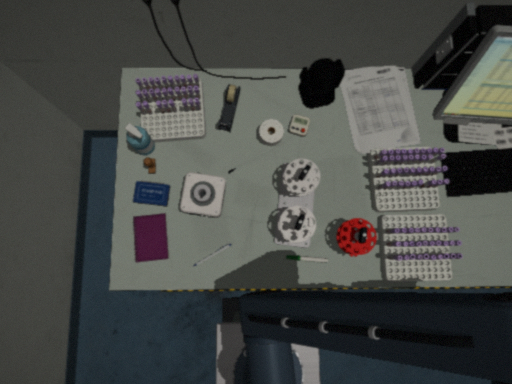

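The scene view shows the drive at (207,240) and carousels at (300,178) and (322,212). The top view shows the drive hub at (203,194). Candidates in the top view are a white carousel at (300,177), a white carousel at (295,224) and a red one at (357,237), which is ruled out. I'll crop in to choose.

Run:
```python
import cv2,numpy as np
t=cv2.imread("pics/top0.png");s=cv2.imread("pics/scene0.png")
R=lambda a:cv2.resize(a,(400,300) if 0 else None,fx=6,fy=6,interpolation=cv2.INTER_CUBIC) 
a=cv2.resize(t[150:250,262:332],(420,600),interpolation=cv2.INTER_CUBIC)
b=cv2.resize(t[164:224,173:235],(372,300),interpolation=cv2.INTER_CUBIC) 
b=cv2.resize(t[166:222,175:231],(300,300),interpolation=cv2.INTER_CUBIC)
c=cv2.resize(s[145:245,270:370],(300,300),interpolation=cv2.INTER_CUBIC)
cv2.imwrite("pics/crop1.png",np.hstack([a,np.vstack([b,c])]))
```

```text
(no output)
```

View pics/crop1.png

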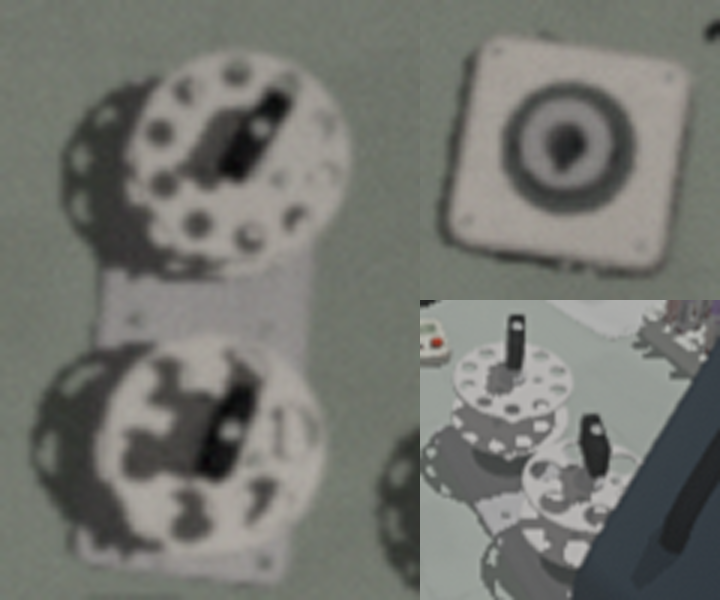

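The far carousel, top (301,177), has ten holes, so it is the target. The near one at (295,224) has six. The hub is at top (202.6,193.4). Next I'll measure on the metric planes, using averaged pictures and rays from both cameras.

```bash
cat > h.py <<'E'
from station import manip
import cv2,numpy as np
def grab(n,k=1): return np.mean([manip.snapshot(n).astype(float) for _ in range(k)],0).astype(np.uint8)[...,::-1].copy()
def proj(n,P):
    c=manip.camera_params(n);T=np.linalg.inv(c["pose"]);q=np.atleast_2d(P)@T[:3,:3].T+T[:3,3]
    return np.c_[c["cx"]+c["fx"]*q[:,0]/-q[:,2],c["cy"]+c["fy"]*q[:,1]/q[:,2]]
def ray(n,uv,z):
    c=manip.camera_params(n);M=np.array(c["pose"]);uv=np.atleast_2d(uv).astype(float)
    d=np.c_[(uv[:,0]-c["cx"])/c["fx"],-(uv[:,1]-c["cy"])/c["fy"],-np.ones(len(uv))]@M[:3,:3].T
    return (M[:3,3]+d*((z-M[2,3])/d[:,2])[:,None])[:,:2]
def rect(n,im,c,z,half,px=300):
    "metric top view of plane z: world x up, y left"
    s=np.array([[1,1],[1,-1],[-1,-1],[-1,1]])*half
    src=proj(n,np.c_[s+c,np.full(4,z)]).astype(np.float32)
    dst=np.float32([[0,0],[px,0],[px,px],[0,px]])
    return cv2.warpPerspective(im,cv2.getPerspectiveTransform(src,dst),(px,px),flags=cv2.INTER_CUBIC)
E
python3 - <<'E'
from h import *
I={n:grab(n,6) for n in("scene","top")}
for n in I: cv2.imwrite(f"pics/{n}avg.png",I[n])
hub=ray("top",[202.6,193.4],.078)[0];car=ray("top",[301.7,176.7],.106)[0]
print(hub,car)
row=[]
for n in I: row.append(np.hstack([rect(n,I[n],hub,.078,.035),rect(n,I[n],car,.166,.06,250),][0:1]+[cv2.resize(rect(n,I[n],car,.106,.07),(250,300)) if 0 else rect(n,I[n],car,.106,.07)]))
out=np.vstack(row);cv2.imwrite("pics/rect.png",out)
for n in I:
    # plate white, below bar
    g=cv2.cvtColor(rect(n,I[n],car,.106,.07,560),cv2.COLOR_BGR2HSV)
    m=((g[...,2]>135)&(g[...,1]<60)).astype(np.uint8)*255
    print(n,np.percentile(g[...,2],[5,50,95]),m.mean())
    # hub
    r=cv2.cvtColor(rect(n,I[n],hub,.078,.035,560),cv2.COLOR_BGR2GRAY)
    yy,xx=np.mgrid[:560,:560];print("hub gray",[int(r[280,i]) for i in range(0,560,40)],[int(r[i,280]) for i in range(0,560,40)])
E
```

```text
[0.55008748 0.19635262] [ 0.5963963  -0.11127026]
scene [ 85. 157. 182.] 186.37523915816325
hub gray [97, 153, 165, 165, 119, 106, 101, 99, 98, 159, 162, 157, 108, 179] [183, 177, 164, 165, 146, 99, 99, 99, 101, 154, 166, 159, 116, 108]
top [ 55. 119. 160.] 90.83724489795918
hub gray [60, 72, 124, 129, 106, 59, 40, 38, 39, 96, 128, 121, 74, 60] [75, 100, 128, 125, 86, 47, 39, 38, 45, 84, 120, 116, 68, 64]
```

View pics/rect.png

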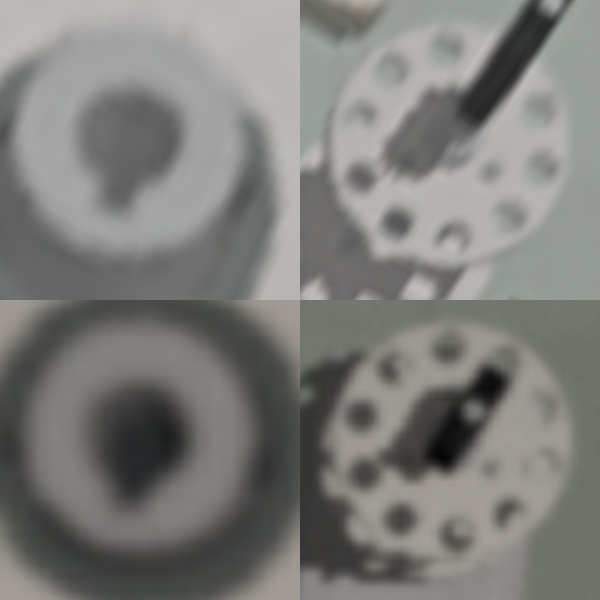

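The hub face appears in both rectified views, with the keyway pointing down and slightly left, about 10° toward +y. The carousel plate is centred within 2 mm of my guess, and its bar leans about 30 to 35°. I'll get numbers for these.

Run:
```python
from h import *
I={n:cv2.imread(f"pics/{n}avg.png") for n in("scene","top")}
hub=np.array([.5531,.1999]);car=np.array([.5978,-.1108])
def w(p,c,half,px): p=np.asarray(p,float);return c+np.c_[(px/2-p[:,1]),(px/2-p[:,0])]*2*half/px
for n in I:
    r=cv2.cvtColor(rect(n,I[n],hub,.078,.03,600),cv2.COLOR_BGR2GRAY)
    m=(r<(130 if n=="scene" else 85)).astype(np.uint8)
    k,L,st,ce=cv2.connectedComponentsWithStats(m); i=L[300,300]
    ys,xs=np.where(L==i);print(n,"bore area mm2",len(xs)*.01, "exp ~515")
    D=cv2.distanceTransform((L==i).astype(np.uint8),cv2.DIST_L2,5);_,R,_,c=cv2.minMaxLoc(D)
    P=np.c_[xs,ys]-np.array(c);d=np.hypot(*P.T);far=P[d>14*10 if n=="top" else d>d.max()-25].mean(0)
    print(" bore ctr",w([c],hub,.03,600),"R mm",R/10,"key dir toward +y deg",np.degrees(np.arctan2(-far[0],far[1])))
    # disk outer contour
    m=(r>(135 if n=="scene" else 92)).astype(np.uint8)
    k,L,st,ce=cv2.connectedComponentsWithStats(m);
    # bar top
    h=.05;r=cv2.cvtColor(rect(n,I[n],car,.166,h,500),cv2.COLOR_BGR2GRAY)
    m=(r<(75 if n=="scene" else 45)).astype(np.uint8);k,L,st,ce=cv2.connectedComponentsWithStats(m)
    i=1+np.argmax(st[1:,4]);cn=max(cv2.findContours((L==i).astype(np.uint8),0,1)[0],key=cv2.contourArea)
    b=cv2.minAreaRect(cn);print(" bar",b,"px .2mm, ctr",w([b[0]],car,h,500));bp=w(cv2.boxPoints(b),car,h,500);print(np.round(bp,4).tolist())
    # plate
    h=.08;r=cv2.cvtColor(rect(n,I[n],car,.106,h,640),cv2.COLOR_BGR2HSV)
    m=((r[...,2]>(130 if n=="scene" else 125))&(r[...,1]<26)).astype(np.uint8)
    k,L,st,ce=cv2.connectedComponentsWithStats(m);i=1+np.argmax(st[1:,4]);print(" plate",st[i],"px .25mm")
    cv2.imwrite(f"pics/m_{n}.png",(L==i)*255)
```

```text
scene bore area mm2 483.53000000000003 exp ~515
 bore ctr [[0.5529 0.2009]] R mm 11.30418701171875 key dir toward +y deg 13.271297633721606
 bar ((157.26483154296875, 371.3145751953125), (71.28590393066406, 302.8216857910156), 35.86982345581055) px .2mm, ctr [[ 0.57353708 -0.09225297]]
[[0.5532, -0.0687], [0.6023, -0.1042], [0.5939, -0.1158], [0.5448, -0.0803]]
 plate [     0      0    640    640 296432] px .25mm
top bore area mm2 462.19 exp ~515
 bore ctr [[0.5533 0.1985]] R mm 11.1 key dir toward +y deg 11.807527997729812
 bar ((207.8076934814453, 291.5384521484375), (74.607177734375, 155.8707733154297), 33.6900634765625) px .2mm, ctr [[ 0.58949231 -0.10236154]]
[[0.5807, -0.0875], [0.6066, -0.1048], [0.5983, -0.1172], [0.5724, -0.0999]]
 plate [    35     78    520    562 148902] px .25mm[ WARN:0@0.048] global loadsave.cpp:1063 imwrite_ Unsupported depth image for selected encoder is fallbacked to CV_8U.
```

```bash
python3 - <<'E'
from h import *
I=cv2.imread("pics/topavg.png");car=np.array([.5978,-.1108]);h=.05
for n in("top","scene"):
    g=cv2.cvtColor(rect(n,cv2.imread(f"pics/{n}avg.png"),car,.166,h,500),cv2.COLOR_BGR2GRAY)
    m=cv2.morphologyEx((g<(50 if n=="top" else 80)).astype(np.uint8),cv2.MORPH_CLOSE,np.ones((45,45)))
    cn=max(cv2.findContours(m,0,1)[0],key=cv2.contourArea);b=cv2.minAreaRect(cn)
    p=cv2.boxPoints(b);P=car+np.c_[250-p[:,1],250-p[:,0]]*.0002
    print(n,b,np.round(P,4).tolist())
    e=P[np.argsort(-P[:,0])]; far=e[:2].mean(0); print("far end mid",far,"ctr from far end",far-.023*np.array([np.cos(.593),-np.sin(.593)]))
E
python3 -m crank '[[[54.4,-35.2,0],50],[[54.4,-35.2,0],50],[[54.4,-35.2,0],50],[[54.4,-35.2,0],50],[[54.4,-35.2,0],50],[[54.4,-35.2,0],50],[[54.4,-35.2,0],50],[[54.4,-35.2,0],50],[[54.4,-35.2,0],50],[[54.4,-35.2,0],50]]' 8.5 30
```

```text
top ((231.29702758789062, 253.54306030273438), (80.99365234375, 252.623046875), 33.02386474609375) [[0.5803, -0.0865], [0.6227, -0.114], [0.6139, -0.1276], [0.5715, -0.1001]]
far end mid [ 0.61827241 -0.12082707] ctr from far end [ 0.59919925 -0.10797349]
scene ((154.0727996826172, 372.23565673828125), (82.3060302734375, 325.0890197753906), 33.31599807739258) [[0.5507, -0.0669], [0.605, -0.1026], [0.596, -0.1163], [0.5417, -0.0806]]
far end mid [ 0.60051907 -0.10947028] ctr from far end [ 0.58144591 -0.0966167 ]
t: 1.7
tcp_pos: [0.4959, -0.2297, 0.2316]
tool_rot: [0.956, -0.292, 0.0, 0.0]
force: [0.0, -0.9, 0.2]
finger_gap: 0.994
```

```bash
python3 -m crank '[[[1.75,-15.6,0],0],[[1.75,-15.6,0],0],[[1.75,-15.6,0],0],[[1.75,-15.6,0],0],[[1.75,-15.6,0],0],[[1.75,-15.6,0],0]]'; python3 -c "
from h import *
s=manip.sense();print(s['tcp_pos'],s['q'],s['tool_rot'],np.degrees(2*np.arctan2(s['tool_rot'][1],s['tool_rot'][0])))
a=grab('top');b=grab('scene')
cv2.imwrite('pics/hov.png',np.hstack([cv2.resize(a[130:260,240:360],(420,455)),cv2.resize(b[80:280,230:390],(364,455))]))"
```

```text
t: 2.3
tcp_pos: [0.5956, -0.1123, 0.2311]
tool_rot: [0.956, -0.292, -0.0, 0.0]
force: [-0.0, 0.3, -0.3]
finger_gap: 0.998
[ 0.59556741 -0.11230522  0.23112407] [-3.70210460e-01  5.02410700e-01  1.48136885e+00 -7.85154465e-04
  1.15872029e+00  1.79396787e+00] [ 9.56354976e-01 -2.92206818e-01 -4.78783992e-04  3.25354399e-04] -33.98024843500295
```

View pics/hov.png

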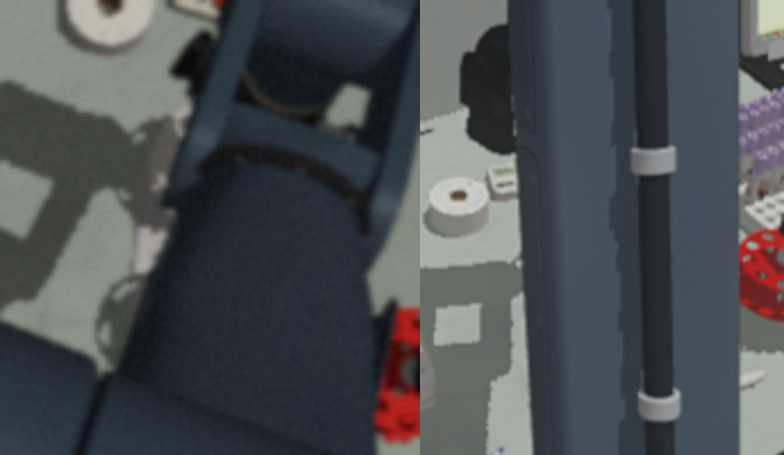

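The arm hides the grasp from both cameras, so I'll go by the coordinates and the wrist force while descending.

```bash
python3 -m crank '[[[0.1,-0.3,2],0],[[0.1,-0.3,4],0],[[0.1,-0.3,5.5],0],[[0.1,-0.3,7],0],[[0.1,-0.3,8],0],[[0.1,-0.3,9],0],[[0.1,-0.3,9.8],0],[[0.1,-0.3,9.8],0]]'
python3 -m crank '[[[0,0,0],0],[[0,0,0],0],[[0,0,0],0],[[0,0,0],0],[[0,0,0],0],[[0,0,0],0],[[0,0,0],0],[[0,0,0],0]]' 0 60
```

```text
t: 3.2
tcp_pos: [0.5981, -0.1099, 0.1323]
tool_rot: [0.956, -0.292, -0.001, -0.0]
force: [-0.3, 1.4, 0.3]
finger_gap: 0.997
t: 4.0
tcp_pos: [0.5993, -0.1097, 0.1337]
tool_rot: [0.956, -0.292, 0.001, -0.0]
force: [0.8, 1.5, 1.5]
finger_gap: 0.181
```

The gap is 15.5 mm, so the bar is gripped. Now I'll lift.

```bash
python3 -m crank '[[[0,0,-1],0],[[0,0,-2.5],0],[[0,0,-4],0],[[0,0,-6],0],[[0,0,-8],0],[[0,0,-10],0],[[0,0,-11.5],0],[[0,0,-11.5],0],[[0,0,-11.5],0],[[0,0,-11.5],0]]'; python3 -c "
from h import *
s=manip.sense();print(s['tcp_pos'],s['force'],s['finger_gap'],np.degrees(2*np.arctan2(s['tool_rot'][1],s['tool_rot'][0])))"
```

```text
t: 5.0
tcp_pos: [0.5976, -0.1095, 0.2468]
tool_rot: [0.956, -0.292, -0.002, -0.0]
force: [-0.6, -0.1, -3.8]
finger_gap: 0.18
[ 0.59759932 -0.10947193  0.24678383] [-0.58833008 -0.0787857  -3.80463202] 0.179796361829392 -33.97488445988711
```

```bash
python3 -m crank '[[[-2,-2.2,0],-2],[[-5,-5.5,0],-5],[[-8,-8.8,0],-8],[[-11,-12.1,0],-11],[[-14,-15.4,0],-15],[[-17,-18.7,0],-19],[[-19.5,-21.5,0],-22],[[-21,-23.1,0],-22],[[-21,-23.1,0],-22],[[-21,-23.1,0],-22]]'; python3 -c "
from h import *
s=manip.sense();print(s['tcp_pos'],s['force'],s['finger_gap'],np.degrees(2*np.arctan2(s['tool_rot'][1],s['tool_rot'][0])),s['q'])
a=grab('top');b=grab('scene')
cv2.imwrite('pics/a1.png',a);cv2.imwrite('pics/b1.png',b)
cv2.imwrite('pics/hov2.png',np.hstack([cv2.resize(a[130:260,140:260],(390,420)),cv2.resize(b[130:270,140:270],(390,420))]))"
```

```text
t: 6.0
tcp_pos: [0.5529, 0.1993, 0.2472]
tool_rot: [0.995, -0.103, -0.001, 0.001]
force: [-0.5, -0.1, -3.4]
finger_gap: 0.177
[0.55293451 0.1992744  0.247154  ] [-0.48308411 -0.12621692 -3.44454454] 0.17689272846877224 -11.879770452232938 [ 1.56314781e-01  4.60293259e-01  1.50898994e+00 -8.60320715e-04
  1.17472483e+00  1.93478508e+00]
```

View pics/hov2.png

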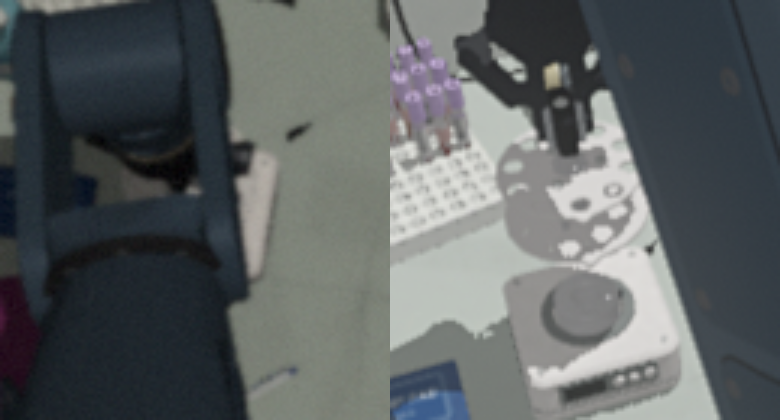

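The ten-hole carousel hangs upright above the hub, with its plate around crop (570,190) and the hub at (590,305). I'll lower it gently and watch the force.

```bash
python3 -m crank '[[[0,0,1],0],[[0,0,2],0],[[0,0,3],0],[[0,0,3.8],0],[[0,0,4.2],0],[[0,0,4.6],0],[[0,0,5],0],[[0,0,5],0]]';  python3 -m crank '[[[0,0,0.2],0],[[0,0,0.4],0],[[0,0,0.4],0]]'
```

```text
t: 6.9
tcp_pos: [0.5536, 0.1992, 0.1979]
tool_rot: [0.995, -0.104, -0.0, -0.0]
force: [-0.2, 0.1, -3.3]
finger_gap: 0.182
t: 7.2
tcp_pos: [0.5538, 0.2, 0.1944]
tool_rot: [0.995, -0.104, 0.0, -0.001]
force: [-0.2, 2.7, -3.2]
finger_gap: 0.174
```

Fy of +2.7 N suggests the hub centre lies slightly further to +y. I'll shift 1 mm and continue.

```bash
python3 -m crank '[[[0,-0.1,0],0],[[0,-0.1,0.15],0],[[0,-0.1,0.3],0],[[0,-0.1,0.3],0]]';  python3 -m crank '[[[0,0,0.15],0],[[0,0,0.3],0],[[0,0,0.3],0]]'
```

```text
t: 7.6
tcp_pos: [0.5538, 0.2003, 0.191]
tool_rot: [0.995, -0.104, -0.0, -0.0]
force: [-1.2, 2.5, -3.9]
finger_gap: 0.182
t: 7.9
tcp_pos: [0.5539, 0.2003, 0.1881]
tool_rot: [0.995, -0.104, -0.0, -0.0]
force: [-0.3, 3.6, -3.7]
finger_gap: 0.176
```

```bash
python3 -m crank '[[[0,-0.08,0],0],[[0,-0.08,0.15],0],[[0,-0.08,0.3],0],[[0,-0.08,0.3],0]]';  python3 -m crank '[[[0,0,0.15],0],[[0,0,0.3],0],[[0,0,0.3],0]]'
```

```text
t: 8.3
tcp_pos: [0.554, 0.2007, 0.185]
tool_rot: [0.995, -0.104, -0.0, 0.0]
force: [-1.4, 2.8, -3.9]
finger_gap: 0.179
t: 8.6
tcp_pos: [0.554, 0.2008, 0.182]
tool_rot: [0.995, -0.104, -0.0, 0.0]
force: [-0.9, 1.5, -3.6]
finger_gap: 0.181
```

By my estimate the tip is about 20 mm deep with no axial force, so the key seems to have entered at the first angle. I'll continue.

```bash
python3 -m crank '[[[0,0,0.3],0],[[0,0,0.6],0],[[0,0,0.9],0],[[0,0,1.1],0],[[0,0,1.1],0]]' - 100; python3 -m crank '[[[0,0,0.2],0],[[0,0,0.4],0],[[0,0,0.4],0]]'; python3 -m crank '[[[0,0,0.15],0],[[0,0,0.3],0],[[0,0,0.3],0]]'
```

```text
t: 9.1
tcp_pos: [0.5539, 0.2008, 0.1708]
tool_rot: [0.995, -0.104, -0.0, 0.0]
force: [-0.2, 2.0, -3.5]
finger_gap: 0.172
t: 9.4
tcp_pos: [0.5542, 0.2009, 0.1679]
tool_rot: [0.995, -0.104, 0.0, -0.0]
force: [-2.0, 0.6, 0.8]
finger_gap: 0.172
t: 9.7
tcp_pos: [0.5543, 0.201, 0.1651]
tool_rot: [0.995, -0.104, 0.0, -0.0]
force: [-2.8, 1.6, 4.7]
finger_gap: 0.171
```

The ejector spring is engaging where it should. I'll push down to the collar stop.

```bash
python3 -m crank '[[[-0.03,0,0.15],0],[[-0.05,0,0.3],0],[[-0.05,0,0.3],0]]'; python3 -m crank '[[[0,0,0.1],0],[[0,0,0.2],0],[[0,0,0.2],0]]';  python3 -m crank '[[[0,0,0.1],0],[[0,0,0.2],0],[[0,0,0.2],0]]'
```

```text
t: 10.0
tcp_pos: [0.5542, 0.2011, 0.1625]
tool_rot: [0.995, -0.104, 0.001, -0.0]
force: [-2.7, 0.7, 5.8]
finger_gap: 0.172
t: 10.3
tcp_pos: [0.5543, 0.2011, 0.1617]
tool_rot: [0.995, -0.104, 0.001, -0.0]
force: [-4.1, 0.2, 11.9]
finger_gap: 0.171
t: 10.6
tcp_pos: [0.5545, 0.2012, 0.1616]
tool_rot: [0.995, -0.104, 0.002, -0.0]
force: [-6.7, 1.0, 21.9]
finger_gap: 0.17
```

It hits a hard stop at 0.1616, matching the predicted home height of 0.1617. I'll relieve the side force, let it settle and look.

```bash
python3 -m crank '[[[-0.05,0,0.05],0],[[-0.05,0,0.05],0],[[-0.05,0,0.05],0],[[-0.05,0,0.05],0],[[-0.05,0,0.05],0]]'; python3 -c "
from h import *
b=grab('scene');cv2.imwrite('pics/fin.png',cv2.resize(b[130:270,140:290],(600,560)))
s=manip.sense();print(s['tcp_pos'],s['force'],s['tool_rot'],s['ft_torque'],s['finger_gap'],s['t'])"
```

```text
t: 11.1
tcp_pos: [0.5544, 0.2012, 0.1616]
tool_rot: [0.995, -0.104, 0.002, -0.0]
force: [-7.6, 0.4, 25.0]
finger_gap: 0.173
[0.55446683 0.2012451  0.16162803] [-6.35769299  1.10572624 24.60729151] [ 9.94568541e-01 -1.04056584e-01  2.34969325e-03 -3.51314690e-04] [-3.89104667e-04  1.57776243e+00 -3.12582231e-02] 0.17538800400274493 11.15
```

View pics/fin.png

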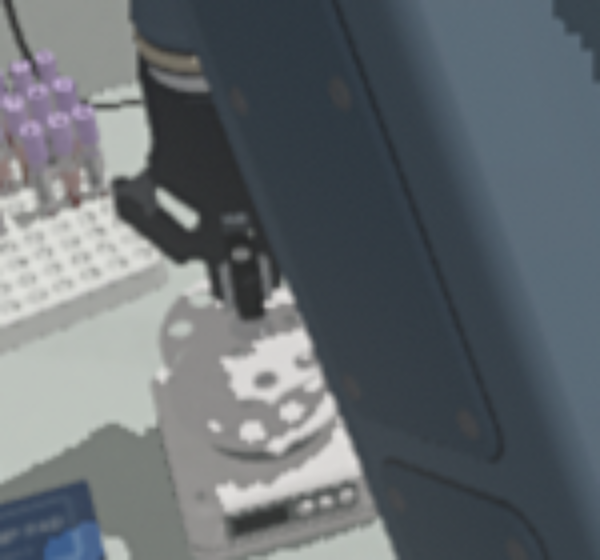

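The carousel sits low on the drive with its lower plate close to the housing (crop 270,430), and it is still gripped. Everything agrees, so I'm handing in.

```bash
python3 -c "
from station import manip
print(manip.sign_off());s=manip.sense();print(s['tcp_pos'],s['force'],s['finger_gap'],s['t'])"
```

```text
the job is handed in; nothing more can be done
None
the job is handed in; nothing more can be done
```

The ten-place carousel is mounted on the drive's hub and the arm is still gripping it and holding it down. I handed the job in at about 11 s of the 48 s; no verdict was reported.

I gripped it by its bar, lifted it out of the far rack cup and turned it 22° to match the keyway. It went in with no axial resistance until the ejector spring. I pressed against the spring until it hit a hard stop.

**Last checks that agreed:**
- **Height:** the TCP stopped at 0.1616 m. I expected 0.1617 m with the collar home, and the push rose from 6 to 25 N over the last 1 mm.
- **Grip:** the fingers read about 15 mm open on the 16 mm bar, with a 100 N grip set.
- **Picture:** the final one shows the carousel low on the drive and still in the fingers.

**What is less certain:**
- **Side load:** about 6 to 7 N along -x and 1.6 N m at the wrist remained, so the fingers grip the bar slightly off its axis. The tool stayed vertical within about 0.005 rad.
- **Hub position:** the two cameras differed by about 2.4 mm on the hub's y. I corrected this from the contact force while inserting.
- **Hidden from view:** the arm blocked both cameras at the grasp, and the key and collar gap can't be seen directly. Those rest on force and height. I did not look at the six-place carousel or most of the things around again after the moves.

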